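Find the rattling case

ROBOT

A 7-joint arm with a two-finger parallel gripper is mounted at the origin on the work surface. World frame = base frame: x ahead of the robot, y to its left, z up, the work surface at z = 0. Lengths are in m, angles in degrees, forces in N, time in s.
With the tool pointing down it reaches from about 0.425 to 0.875 m from the base axis. Payload 4.7 kg.
Tool frame: the origin (TCP) lies at the very end of the fingers, on their centre line; the grasp point (between the pads) lies 19 mm behind it (pinch_z is the distance from the TCP to the grasp point, in m); z points along the fingers, y is the direction in which the jaws open and shut (so a half turn about z gives the same grasp; the last joint's range is limited). The gripper opens to 87 mm and grips with 3 to 60 N. Pads are 19 mm wide; open, the fingers measure 117 mm over their backs; the gripper's body (75 mm by 190 mm) begins 51 mm behind the grasp point.
Start: joints at [-75.51, 18.392, -4.016, 83.108, 1.295, 78.541, -3.26], TCP at [0.154, 0.632, 0.223] pointing down, gripper open.
Joint ranges: [-163.93, 163.93], [-17.29, 119.83], [-79.2, 71.16], [3.27, 140.29], [-89.18, 269.18], [5.43, 117.66], [-154.24, 154.24]. Speed limits (degrees/s): [147.25, 147.25, 180, 180, 180, 180, 180].

INTERFACE

Orientations are given as [roll, pitch, yaw] about the fixed x, y, z axes, in that order (R = Rz(yaw) Ry(pitch) Rx(roll)).
In Python, from cell import get_obs, read_camera, camera_params, sign_off, pinch_z gives the robot as it stands.
- The arm moves only by the shell command python3 -m handwheel 'ROWS' [FORCE]. ROWS is JSON, a list of rows, each a list of 5 numbers: the finger opening in m, from 0 to 0.087, then the shift along the tool's x, y, z in m, then the turn about the tool's z in rad. In form: [[jaw, tx, ty, tz, twist], ...]. A call has 1 to 20 rows; each row is the pose to reach, as a shift and turn from the pose commanded when the call began, along the tool's axes at that moment; what a row does not reach only later rows make up. A row lasts 1/10 s, in which the tool goes at most 50 mm and 8.59 degrees, less where a joint would pass 70% of its speed; a pose out of reach is approached as far as the arm can. A call with a gripper value outside its range is refused whole. The fingers move at their own pace and stop on an object; FORCE is the grip in N (left out, the last holds). Time passes only in rows, so rows that repeat a pose let the fingers close. It gives the time, the measured TCP pose, the force and the opening at its end, in the units of the state.
- get_obs(): the state, without advancing time (a new reading comes with each control period).
- read_camera(name): name is "scene" or "side" or "wrist"; returns the picture (400x640x3 uint8, blue, green, red); there is no depth.
- camera_params(name): a dict with "camera_matrix" (3x3 intrinsics, pixels), "k1" (the pictures are not rectified: a ray, as slopes to the right and down, at radius r is drawn at 1 + k1 r^2 times it, then the intrinsics apply), "R" (3x3) and "t" (3): a world point X has camera coordinates R X + t. Camera axes: x right, y down, z forward; pixel columns grow to the right and rows downward; lengths in m; the calibration is good to about 2 mm. A picture is of the moment at which its call begins: read the wrist's pose just before it. camera_params takes no time and is no camera call; for the wrist camera it gives the pose at the moment of the call.
- sign_off(): hands the job in, once; it reports no verdict.
The state is a dict: "time_s": time; "qpos": joint angles; "joint_velocities": joint speeds; "effort": joint torques, N m; "tool_pos": TCP position; "tool_rot": TCP orientation; "force": force on the tool from outside, world axes, zero at the start; "wrist_torque": the same for the moment, N m; "grip_width": finger opening in m.
Only numpy, scipy, OpenCV 4.12 (cv2) and the standard library are available. Lean on these libraries where they do the work, as an engineer would, in place of code of your own. Each camera call takes 0.05 s, during which the arm holds its last target.

TASK

Pull the tray fully out from under the low shelf, then lift its three closed cases one at a time and shake each along its length, well clear of the tray, until you find the one with the loose steel ball that knocks inside; set each silent case gently back down flat on the tray. Shake the rattling case before showing it even if it is the last one left, then finish while still holding it, level and still, out over the shelf near the middle of its front edge and past that edge, with its underside about 100 mm above the shelf; do not put it down or let go. Leave the tray out, drop no case, and do not disturb the other things on the bench and shelf.

Things in the scene. Friction and masses are not known exactly. Their poses are not given: they have to be found in the camera images.
- tray (a joint): how far the tray is pulled out, m: 0 to 0.02 at the start, 0.13 at the stop, fully out. It slides straight towards the robot (-x of point shelf_front) on stiff runners: 3 to 6 N to move, stays where it is left
- tray_handle (a point): middle of the steel bow handle on the tray's front panel: a level bar 10 thick, 54 wide overall, parallel to the panel, 40 above the bench, centre line 32 in front of the panel, gap behind it 25. Grip it from above across its 54 mm width, or hook it. Axes as shelf_front. Moves with the tray
- tray_mid (a point): middle of the tray's front compartment, on the tray's floor, 10 above the bench; axes as shelf_front; moves with the tray. The compartment is 160 long (x) and 406 wide (y); front panel up to 42 above the bench, sides 28, rear divider 26. The three cases stand in it in a row, about 130 apart along y
- shelf_front (a point): middle of the front edge of the low white shelf, on its top, 103 above the bench. x runs back over the shelf, away from the robot, y along the edge to the robot's left, z up. Shelf 250 deep, 470 wide, 18 thick, 85 free beneath, where the tray and cases stand until pulled out; with the tray fully out the cases lie wholly in front of the shelf
- case_1_c (a point): centre of closed snap-lid case 1, 25 above its underside. Three alike: grey, snap lid with a blank white label, black latches at the ends, 95 long (x axis), 55 wide (y), 50 high (z up), 0.15 to 0.5 kg in all. Grip across the 55 mm width, plain parallel long sides. Starts upright on the tray, x roughly along the tray's travel. The number says nothing about the contents, which change from start to start
- case_2_c (a point): centre of closed snap-lid case 2, 25 above its underside. Three alike: grey, snap lid with a blank white label, black latches at the ends, 95 long (x axis), 55 wide (y), 50 high (z up), 0.15 to 0.5 kg in all. Grip across the 55 mm width, plain parallel long sides. Starts upright on the tray, x roughly along the tray's travel. The number says nothing about the contents, which change from start to start
- case_3_c (a point): centre of closed snap-lid case 3, 25 above its underside. Three alike: grey, snap lid with a blank white label, black latches at the ends, 95 long (x axis), 55 wide (y), 50 high (z up), 0.15 to 0.5 kg in all. Grip across the 55 mm width, plain parallel long sides. Starts upright on the tray, x roughly along the tray's travel. The number says nothing about the contents, which change from start to start
- case_1: the same case 1; origin under its middle. In one of the three cases a 175 g steel ball of 35 mm rolls loose, 48 mm lengthways and 8 mm across, and knocks with several N when shaken or rocked lengthways; running from end to end it shifts the moment on the wrist by about 0.1 N m. The two others hold foam-bedded contents and do not knock. Weights vary, so weight does not tell
- case_2: the same case 2; origin under its middle. In one of the three cases a 175 g steel ball of 35 mm rolls loose, 48 mm lengthways and 8 mm across, and knocks with several N when shaken or rocked lengthways; running from end to end it shifts the moment on the wrist by about 0.1 N m. The two others hold foam-bedded contents and do not knock. Weights vary, so weight does not tell
- case_3: the same case 3; origin under its middle. In one of the three cases a 175 g steel ball of 35 mm rolls loose, 48 mm lengthways and 8 mm across, and knocks with several N when shaken or rocked lengthways; running from end to end it shifts the moment on the wrist by about 0.1 N m. The two others hold foam-bedded contents and do not knock. Weights vary, so weight does not tell
- case_1_inside: the inner lining of case 1, fixed in it and out of sight; the rules feel through it whether the ball lies loose in this case. Origin as the case's. Nothing to handle
- case_2_inside: the inner lining of case 2, fixed in it and out of sight; the rules feel through it whether the ball lies loose in this case. Origin as the case's. Nothing to handle
- case_3_inside: the inner lining of case 3, fixed in it and out of sight; the rules feel through it whether the ball lies loose in this case. Origin as the case's. Nothing to handle
- spray_bottle: white spray bottle with a green trigger head, 74 across, 189 tall, on the bench to the robot's left; origin under its base
- tube_rack: small blue tube rack with capped tubes, 90 x 55 x 42 high, standing on the shelf; origin under its middle
- pipette: white single-channel pipette lying on the bench to the robot's right, 245 long, 24 thick; origin in the middle of its length, on the bench
- beaker: glass beaker, 72 across, 90 tall, on the bench to the robot's right; origin under its base
- gel_comb: white gel comb lying flat on the shelf, 110 long, 30 wide, 6 thick; origin under its middle
- timer: white bench timer lying flat on the shelf, 60 x 65 x 20; origin under its middle

How it is judged:
By the outcome, as a careful person would: the job done as asked, in the order asked, and still so for the second after the job is handed in, while the arm keeps its last pose, push and grip.
It also fails if it takes over 72 s, if anything falls off the work surface, if the arm or the gripper's body presses on something with over 40 N, if the wrist force passes 120 N, or if a joint passes its speed limit or range.

## Working session

There is one attempt and no reset: what is moved stays moved. The work goes in short steps, Python scripts to look and compute and a shell command to move; the robot and the scene stay as the last step left them, time stands still between calls to the robot, and variables do not carry over. Pictures are saved under pics/ and viewed, and the job is handed in when it is done.

```bash
ls; mkdir -p pics
python3 - <<'E'
from cell import *
import cv2
print(get_obs(), pinch_z)
for n in ["scene","side","wrist"]:
    p=camera_params(n); print(n,p)
    cv2.imwrite(f"pics/{n}0.png",read_camera(n))
E
```

```text
pics
{'time_s': 0.0, 'qpos': array([-75.51255162,  18.43868735,  -4.01502236,  83.17422703,
         1.29495497,  78.54022935,  -3.25797248]), 'joint_velocities': array([ 0.01278601,  0.03879784, -0.00958559,  0.04210176,  0.15102552,
        0.0269955 ,  0.10280671]), 'effort': array([ 2.31127542e-04, -4.91293716e+01, -4.03679274e-01, -3.12529492e+01,
       -6.37595449e-02,  4.39919543e-02,  1.93324217e-04]), 'tool_pos': array([0.15364525, 0.6310188 , 0.22147157]), 'tool_rot': array([-1.79892093e+02,  5.81467014e-03,  1.66323827e+02]), 'force': array([-0.70851159, -0.21112786, -0.42605475]), 'wrist_torque': array([-0.03197374,  0.00268875, -0.02463026]), 'grip_width': 0.08714512254391729} 0.0187
scene {'camera_matrix': array([[361.70343697,   0.        , 316.42108778],
       [  0.        , 361.70343697, 192.68501134],
       [  0.        ,   0.        ,   1.        ]]), 'k1': -0.004607567789647801, 'R': array([[-0.88484226,  0.46567355, -0.01422386],
       [ 0.2944494 ,  0.53531208, -0.79166945],
       [-0.36104532, -0.7046908 , -0.61078405]]), 't': array([ 0.50662545, -0.09731022,  1.49153174])}
side {'camera_matrix': array([[486.9580475 ,   0.        , 328.03643066],
       [  0.        , 486.9580475 , 204.93238134],
       [  0.        ,   0.        ,   1.        ]]), 'k1': 0.013250614339999736, 'R': array([[ 0.93172324, -0.36302596, -0.01019539],
       [-0.28011076, -0.7004828 , -0.65640065],
       [ 0.23114878,  0.61443958, -0.75434359]]), 't': array([-0.53317437,  0.23932616,  1.27593023])}
wrist {'camera_matrix': array([[331.73006753,   0.        , 321.16664351],
       [  0.        , 331.73006753, 196.89962789],
       [  0.        ,   0.        ,   1.        ]]), 'k1': -0.05002500122320022, 'R': array([[ 0.23696019,  0.97151782, -0.00173136],
       [ 0.94081812, -0.22902711,  0.24981563],
       [ 0.24230381, -0.06082525, -0.96829187]]), 't': array([-0.64882602, -0.02938852,  0.38898744])}
```

View pics/scene0.png

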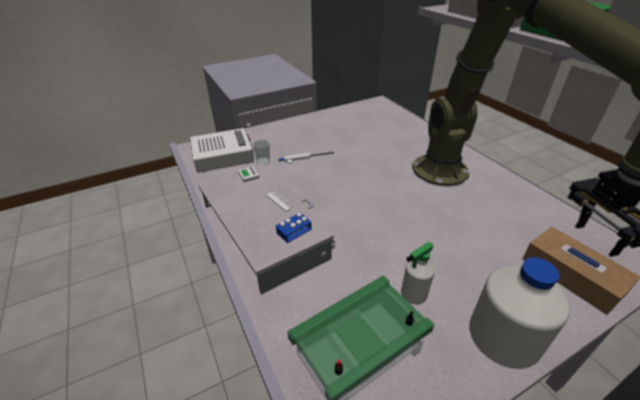

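View pics/side0.png

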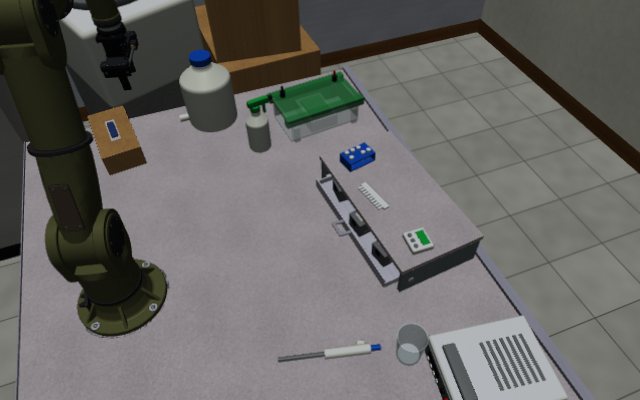

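View pics/wrist0.png

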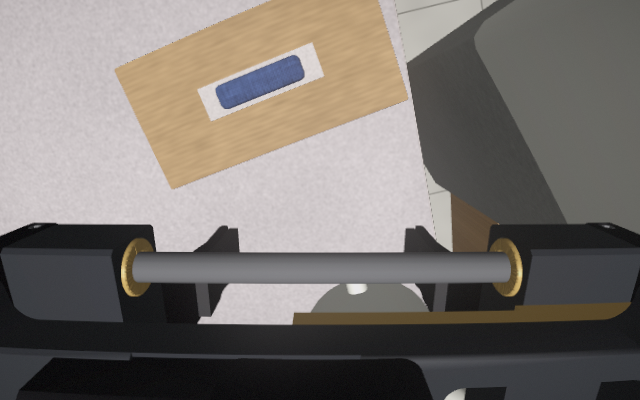

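```bash
cat > h.py <<'E'
import numpy as np, cv2
from cell import *
def ray(p,uv):
    K=p["camera_matrix"];k=p["k1"]
    d=np.array([(uv[0]-K[0,2])/K[0,0],(uv[1]-K[1,2])/K[1,1]]);s=d.copy()
    for _ in range(20): s=d/(1+k*(s@s))
    R=np.array(p["R"]);t=np.array(p["t"])
    return -R.T@t, R.T@np.array([s[0],s[1],1])
def onz(p,uv,z):
    o,d=ray(p,uv); return o+d*(z-o[2])/d[2]
def proj(p,X):
    c=np.array(p["R"])@np.array(X)+p["t"]; s=c[:2]/c[2]; s=s*(1+p["k1"]*(s@s))
    K=p["camera_matrix"]; return np.array([K[0,0]*s[0]+K[0,2],K[1,1]*s[1]+K[1,2]])
E
python3 - <<'E'
import cv2
a=cv2.imread("pics/side0.png")[140:300,300:500]
cv2.imwrite("pics/side0z.png",cv2.resize(a,None,fx=4,fy=3.75,interpolation=cv2.INTER_CUBIC))
a=cv2.imread("pics/scene0.png")[120:300,160:350]
cv2.imwrite("pics/scene0z.png",cv2.resize(a,None,fx=4,fy=3.3,interpolation=cv2.INTER_CUBIC))
E
```

```text
(no output)
```

View pics/side0z.png

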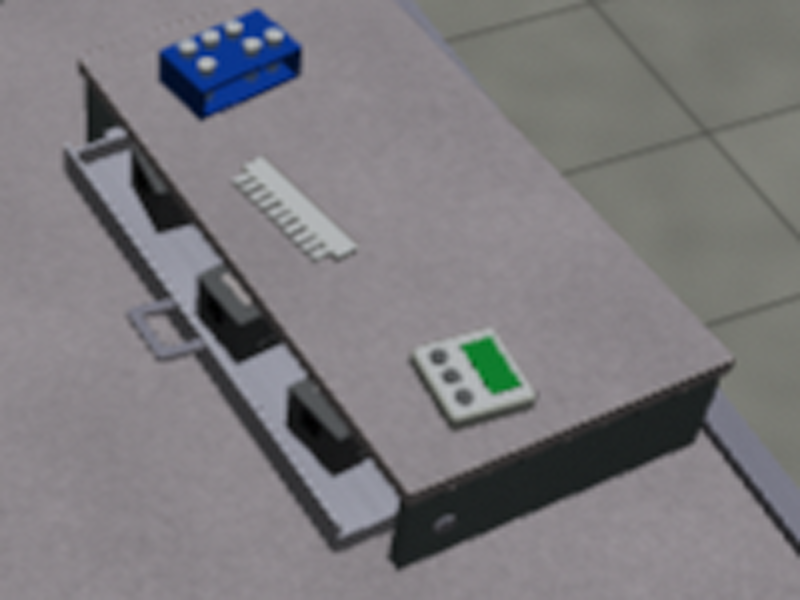

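View pics/scene0z.png

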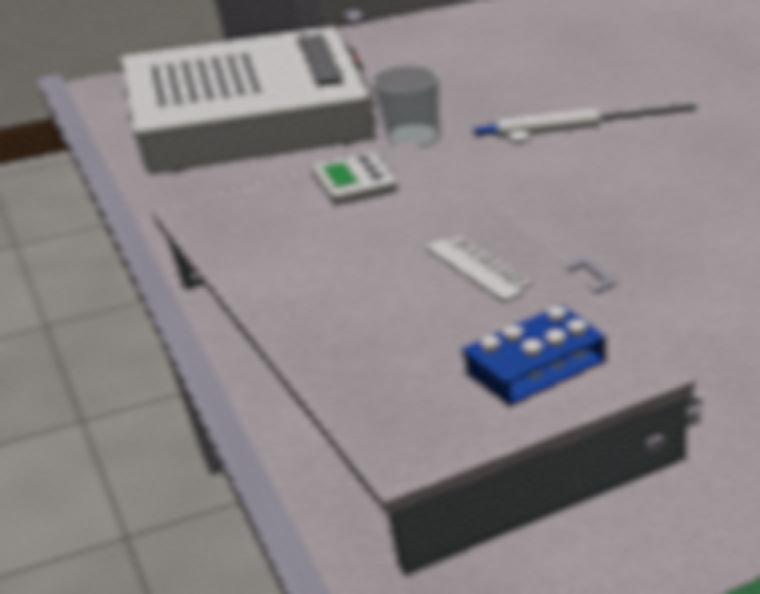

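The side view shows the shelf's front-top corners at (320,157) and (401,273), and the handle bar between about (332.5,224) and (340,235). I can see three cases under the front edge.

Run:
```python
from h import *
p=camera_params("side"); q=camera_params("scene")
L=onz(p,(320.2,157.1),.103);Rr=onz(p,(401.2,272.8),.103);B=onz(p,(483.3,230.8),.103)
m=(L+Rr)/2;v=L-Rr
print(L,Rr,B,np.linalg.norm(v)); 
yaw=np.degrees(np.arctan2(-v[0],v[1])); print("mid",m,"yaw",yaw)
e=B-Rr;print(np.linalg.norm(e),np.degrees(np.arctan2(e[1],e[0])))
# scene: front-left corner (690,385)/4,3.3 ; back corner (388,505); back right (155,215)
f=lambda x,y:(160+x/4,120+y/3.3)
A=onz(q,f(692,385),.103);C=onz(q,f(388,505),.103);D=onz(q,f(155,215),.103)
print(A,C,D,np.degrees(np.arctan2((C-A)[1],(C-A)[0])))
h1=onz(p,(333,224.5),.04);h2=onz(p,(340.5,234.8),.04);print("handle",h1,h2,(h1+h2)/2, np.linalg.norm(h1-h2))
h1=onz(q,f(567,267),.04);h2=onz(q,f(608,290),.04);print("handle",h1,h2,(h1+h2)/2)
for n,uv,z in [("rack",(357,155),.145),("comb",(373,196),.109),("timer",(418,241),.123)]:print(n,onz(p,uv,z))
```

```text
[0.62610656 0.20032434 0.103     ] [ 0.66512619 -0.25813614  0.103     ] [ 0.92342943 -0.22075704  0.103     ] 0.46011796468903327
mid [ 0.64561638 -0.0289059   0.103     ] yaw 4.8647270506156985
0.2609937920276751 8.23412092978355
[0.63390114 0.22237598 0.103     ] [0.87409024 0.24396955 0.103     ] [ 0.91632582 -0.21864975  0.103     ] 5.137214819485812
handle [ 0.58444193 -0.00844527  0.04      ] [ 0.59025341 -0.05017585  0.04      ] [ 0.58734767 -0.02931056  0.04      ] 0.04213329100070156
handle [ 0.6093055  -0.04004216  0.04      ] [0.59504105 0.01127744 0.04      ] [ 0.60217327 -0.01438236  0.04      ]
rack [0.71320938 0.1268518  0.145     ]
comb [ 0.7047599  -0.00689285  0.109     ]
timer [ 0.73987846 -0.19961412  0.123     ]
```

```bash
cat >> h.py <<'E'
from scipy.spatial.transform import Rotation as Ro
def toolR(o): return Ro.from_euler("xyz",o["tool_rot"],degrees=True).as_matrix()
def shift(target,yaw=None):
    o=get_obs(); s=toolR(o).T@(np.array(target)-o["tool_pos"])
    tw=None
    if yaw is not None:
        d=(yaw-o["tool_rot"][2]+180)%360-180; tw=-np.radians(d)
    print("shift",s.round(4),"twist",tw)
E
python3 - <<'E'
from h import *
o=get_obs();p=camera_params("wrist");R=toolR(o)
c=-p["R"].T@p["t"];print("cam in tool",R.T@(c-o["tool_pos"]),R.T@p["R"].T)
shift([.50,-.025,.36],185)
q=camera_params("side")
for n,uv in [("spray",(260,148)),("beaker",(411,352)),("pip1",(280,358)),("pip2",(380,347))]:print(n,onz(q,uv,0))
E
```

```text
cam in tool [ 0.06844623 -0.00025616 -0.16130859] [[-4.75552047e-04 -9.68307247e-01 -2.49761584e-01]
 [ 9.99999887e-01 -4.62221711e-04 -1.12024273e-04]
 [-6.97131124e-06 -2.49761609e-01  9.68307357e-01]]
shift [-0.4917 -0.5558 -0.1374] twist -0.3260291389873863
spray [0.48927108 0.4208861  0.        ]
beaker [ 0.62527934 -0.41110494  0.        ]
pip1 [ 0.32862637 -0.31014095  0.        ]
pip2 [ 0.56172467 -0.37250527  0.        ]
```

Run:
```python
from h import *
shift([.60,-.025,.36],185)
```

```text
shift [-0.5889 -0.5322 -0.1375] twist -0.3260291389873863
```

```bash
python3 -m handwheel '[[0.087,0,0,-0.05,0],[0.087,0,-0.03,-0.09,0],[0.087,-0.589,-0.532,-0.137,-0.326],[0.087,-0.589,-0.532,-0.137,-0.326],[0.087,-0.589,-0.532,-0.137,-0.326],[0.087,-0.589,-0.532,-0.137,-0.326],[0.087,-0.589,-0.532,-0.137,-0.326],[0.087,-0.589,-0.532,-0.137,-0.326],[0.087,-0.589,-0.532,-0.137,-0.326],[0.087,-0.589,-0.532,-0.137,-0.326],[0.087,-0.589,-0.532,-0.137,-0.326],[0.087,-0.589,-0.532,-0.137,-0.326],[0.087,-0.589,-0.532,-0.137,-0.326],[0.087,-0.589,-0.532,-0.137,-0.326],[0.087,-0.589,-0.532,-0.137,-0.326],[0.087,-0.589,-0.532,-0.137,-0.326],[0.087,-0.589,-0.532,-0.137,-0.326],[0.087,-0.589,-0.532,-0.137,-0.326],[0.087,-0.589,-0.532,-0.137,-0.326],[0.087,-0.589,-0.532,-0.137,-0.326]]'
python3 - <<'E'
from h import *
o=get_obs();print(o["qpos"],o["tool_pos"],o["tool_rot"],o["force"])
cv2.imwrite("pics/w1.png",read_camera("wrist"))
E
```

```text
time_s: 2.15
tool_pos: [0.6, -0.0247, 0.3589]
tool_rot: [180.0, -0.1, -175.1]
force: [-0.2, 0.4, 0.5]
grip_width: 0.0868
[-30.24460471  11.90907984  36.59657241  78.24471901  -7.07262843
  92.20677367 100.43002889] [ 0.60004594 -0.0247008   0.35890528] [ 1.79984981e+02 -7.65478414e-02 -1.75063072e+02] [-0.15932504  0.43379733  0.51894493]
```

View pics/w1.png

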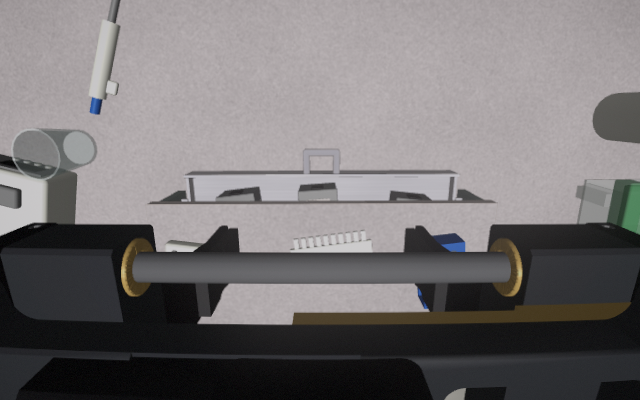

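The wrist view shows the shelf front edge as a line from (150,203) to (495,202) and the handle bar at about (304–340, 152). The three cases are at columns ~239, 318 and 408.

Run:
```python
from h import *
a=cv2.imread("pics/w1.png")[135:215,140:510]
b=cv2.resize(a,None,fx=2.15,fy=4,interpolation=cv2.INTER_CUBIC)
a=cv2.imread("pics/w1.png")[140:210,280:360]
cv2.imwrite("pics/w1z.png",cv2.resize(a,None,fx=8,fy=8,interpolation=cv2.INTER_CUBIC))
p=camera_params("wrist")
l=onz(p,(150,203),.103);r=onz(p,(495,202),.103);m=(l+r)/2;v=r-l
print(l,r,np.linalg.norm(v),m,np.degrees(np.arctan2(-v[0],v[1])))
h1=onz(p,(304,152.5),.04);h2=onz(p,(340,152.5),.04);print(h1,h2,(h1+h2)/2)
for n,uv in [("bk",(54,148)),("sp",(620,115))]: print(n,onz(p,uv,0.05))
```

```text
[ 0.6666788  -0.24473575  0.103     ] [0.62541132 0.21002365 0.103     ] 0.45662798083857176 [ 0.64604506 -0.01735605  0.103     ] 5.185147165398488
[ 0.59079323 -0.04897092  0.04      ] [0.58622834 0.00292827 0.04      ] [ 0.58851078 -0.02302133  0.04      ]
bk [ 0.61280743 -0.41373185  0.05      ]
sp [0.49279275 0.40050815 0.05      ]
```

View pics/w1z.png

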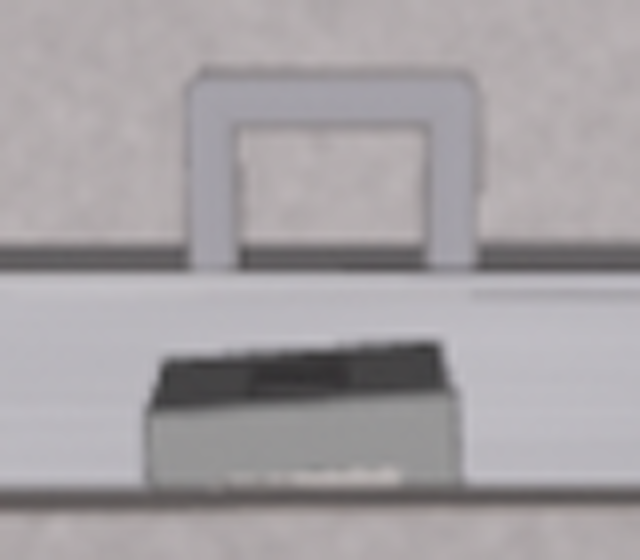

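Run:
```python
from h import *
shift([.5885,-.023,.024],185.2)
```

```text
shift [0.011  0.0012 0.3351] twist -0.0024224706970546886
```

```bash
python3 -m handwheel '[[0.087,0.011,0.001,0.05,-0.003],[0.087,0.011,0.001,0.1,-0.003],[0.087,0.011,0.001,0.15,-0.003],[0.087,0.011,0.001,0.2,-0.003],[0.087,0.011,0.001,0.24,-0.003],[0.087,0.011,0.001,0.26,-0.003],[0.087,0.011,0.001,0.26,-0.003]]' 20
python3 - <<'E'
from h import *
print(get_obs()["tool_pos"])
cv2.imwrite("pics/s2.png",cv2.resize(read_camera("side")[120:320,250:500],None,fx=3,fy=3,interpolation=cv2.INTER_CUBIC))
E
```

```text
time_s: 2.9
tool_pos: [0.5859, -0.022, 0.0962]
tool_rot: [179.9, -0.4, -174.6]
force: [-0.3, -0.0, 0.7]
grip_width: 0.0865
[ 0.58591023 -0.02202154  0.09622136]
```

View pics/s2.png

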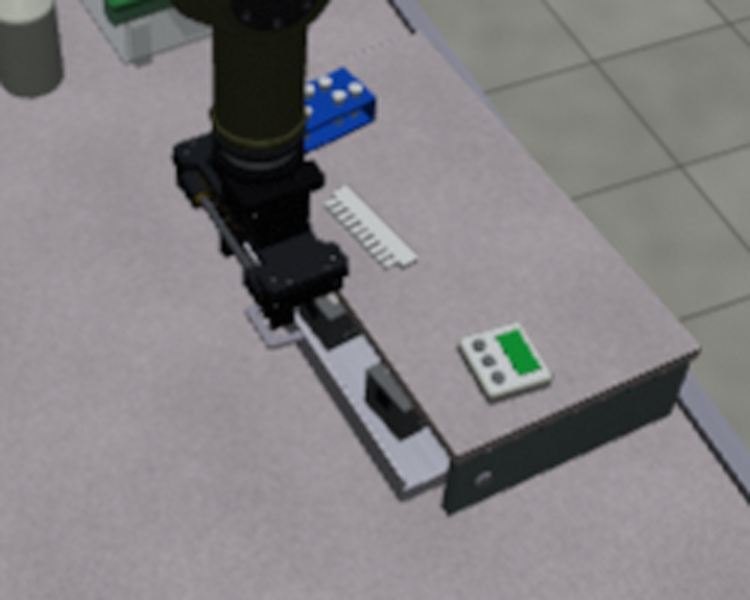

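The gripper is above the handle, with its body close to the shelf but clear of the edge. I'll descend and close.

```bash
python3 -m handwheel '[[0.087,-0.001,0,0.04,0],[0.087,-0.001,0,0.065,0],[0.087,-0.001,0,0.073,0],[0.04,-0.001,0,0.073,0],[0.04,-0.001,0,0.073,0],[0.04,-0.001,0,0.073,0],[0.04,-0.001,0,0.073,0],[0.04,-0.001,0,0.073,0]]' 20
```

```text
time_s: 3.75
tool_pos: [0.5909, -0.025, 0.0275]
tool_rot: [-180.0, 0.1, -174.8]
force: [0.9, -8.3, 2.2]
grip_width: 0.0546
```

```bash
python3 -m handwheel '[[0.04,0.015,0.002,0,0],[0.04,0.035,0.002,0,0],[0.04,0.055,0.002,0,0],[0.04,0.075,0.002,0,0],[0.04,0.095,0.002,0,0],[0.04,0.105,0.002,0,0],[0.04,0.112,0.002,0,0]]'
python3 - <<'E'
from h import *
o=get_obs();print(o["force"])
E
```

```text
time_s: 4.45
tool_pos: [0.4796, -0.0359, 0.0275]
tool_rot: [-179.8, 0.2, -174.9]
force: [3.6, -6.9, -1.5]
grip_width: 0.0528
[ 3.62243052 -6.85335083 -1.48938258]
```

```bash
for i in 1; do python3 -m handwheel '[[0.04,0.004,0,0,0],[0.04,0.008,0,0,0],[0.04,0.012,0,0,0],[0.04,0.012,0,0,0]]';done; python3 -m handwheel '[[0.04,0.004,0,0,0],[0.04,0.007,0,0,0],[0.04,0.007,0,0,0]]'
```

```text
time_s: 4.85
tool_pos: [0.4676, -0.037, 0.0275]
tool_rot: [-179.8, 0.2, -174.9]
force: [1.0, -7.7, 1.5]
grip_width: 0.0531
time_s: 5.15
tool_pos: [0.462, -0.0375, 0.0275]
tool_rot: [-179.8, 0.3, -174.9]
force: [5.5, -7.9, -3.1]
grip_width: 0.0534
```

```bash
python3 -m handwheel '[[0.04,0.003,0,0,0],[0.04,0.006,0,0,0],[0.04,0.006,0,0,0],[0.04,0.006,0,0,0]]'
python3 - <<'E'
from h import *
cv2.imwrite("pics/s3.png",cv2.resize(read_camera("side")[120:320,250:500],None,fx=3,fy=3,interpolation=cv2.INTER_CUBIC))
E
```

```text
time_s: 5.55
tool_pos: [0.4614, -0.0376, 0.028]
tool_rot: [-179.7, 1.0, -174.9]
force: [18.9, -6.9, -19.6]
grip_width: 0.0528
```

View pics/s3.png

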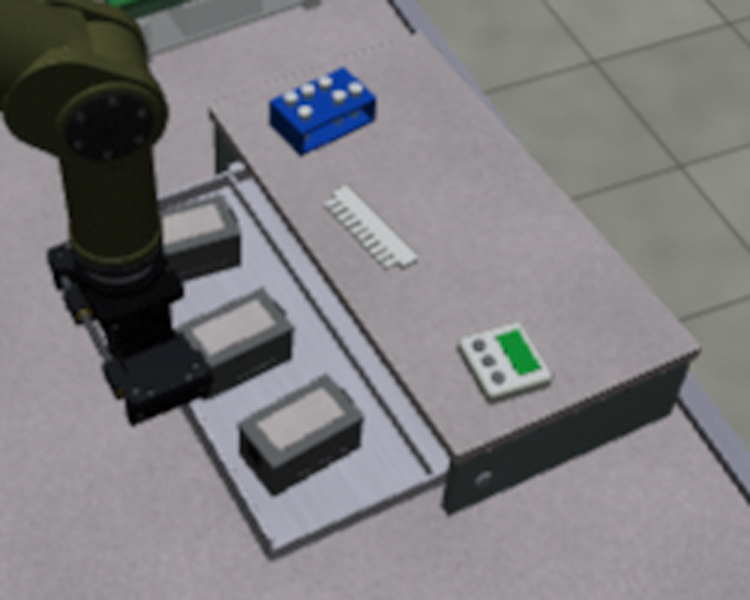

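The tray has reached its stop: the force rose to 19 N with no further travel. I'll relax, release and rise over the tray.

```bash
python3 -m handwheel '[[0.04,-0.004,0,0,0],[0.087,-0.005,0,0,0],[0.087,-0.005,0,0,0],[0.087,-0.005,0,0,0],[0.087,-0.005,0,-0.03,0],[0.087,-0.005,0,-0.08,0],[0.087,-0.005,0,-0.13,0],[0.087,-0.04,0,-0.18,0],[0.087,-0.09,0,-0.22,0],[0.087,-0.13,0,-0.27,0],[0.087,-0.15,0,-0.27,0],[0.087,-0.15,0,-0.27,0]]'
python3 - <<'E'
from h import *
o=get_obs();print(o["tool_pos"],o["tool_rot"])
cv2.imwrite("pics/w4.png",read_camera("wrist"))
import pickle;p=camera_params("wrist");pickle.dump(p,open("p4.pkl","wb"))
cv2.imwrite("pics/s4.png",read_camera("side"))
E
```

```text
time_s: 6.8
tool_pos: [0.6078, -0.019, 0.2985]
tool_rot: [-179.9, 0.3, -174.6]
force: [0.4, -0.4, -1.1]
grip_width: 0.0867
[ 0.60783879 -0.01903073  0.29845166] [-179.88163079    0.27782571 -174.63936173]
```

View pics/w4.png

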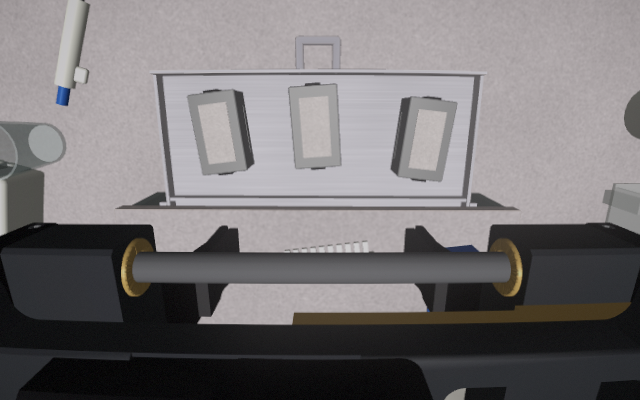

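The tray is out, the handle is at (318,53), and the case labels are near (220,132), (315,125) and (428,139). Next I'll measure the labels.

```bash
cat > lab.py <<'E'
from h import *
def labels(img,p,z=.06,show=True):
    b=img.astype(int); hsv=cv2.cvtColor(img,cv2.COLOR_BGR2HSV)
    warm=((b[...,2]-b[...,0])>5)&(b.min(2)>150)
    m=cv2.morphologyEx(warm.astype(np.uint8)*255,cv2.MORPH_OPEN,np.ones((3,3),np.uint8))
    m[225:]=0; m[:60]=0
    cs,_=cv2.findContours(m,cv2.RETR_EXTERNAL,cv2.CHAIN_APPROX_NONE)
    out=[]
    for c in cs:
        if cv2.contourArea(c)<400: continue
        W=np.array([onz(p,q[0],z)[:2] for q in c])
        (cx,cy),(w,h),a=cv2.minAreaRect((W*1e4).astype(np.float32))
        bx=cv2.boxPoints(((cx,cy),(w,h),a)); e=[bx[1]-bx[0],bx[2]-bx[1]]; e=max(e,key=np.linalg.norm)
        yaw=(np.degrees(np.arctan2(e[1],e[0]))+90)%180-90
        out.append((cx/1e4,cy/1e4,yaw)); print(np.round((cx/1e4,cy/1e4,w/1e4,h/1e4,yaw),4),c.mean(0))
    return out
E
python3 - <<'E'
from lab import *
import pickle
p=pickle.load(open("p4.pkl","rb"));img=cv2.imread("pics/w4.png")
print(img[130,220],img[125,315],img[140,430],img[130,270],img[100,200],img[30,400])
labels(img,p)
# manual lids
for c in [[(188,94),(236,88),(249,169),(203,175)],[(290,87),(334,84),(341,167),(296,170)],[(411,96),(456,102),(443,181),(399,176)]]:
    W=np.array([onz(p,q,.06)[:2] for q in c]); print("lid",W.mean(0),[np.linalg.norm(W[i]-W[i-1]).round(4) for i in range(4)],[np.degrees(np.arctan2(*(a-b)[::-1])).round(1) for a,b in((W[0],W[3]),(W[1],W[2]))])
E
```

```text
[182 183 189] [182 183 189] [183 184 189] [193 188 190] [142 142 142] [172 170 177]
[ 0.5582  0.1021  0.0336  0.069  -0.9816] [[427.09202454 139.29447853]]
[ 0.5733 -0.1483  0.0692  0.0333 11.8925] [[216.77710843 132.51807229]]
[ 0.5557 -0.0327  0.0686  0.0328  8.8394] [[314.82941176 126.14117647]]
lid [ 0.57226123 -0.14555298] [np.float64(0.0963), np.float64(0.057), np.float64(0.0951), np.float64(0.0577)] [np.float64(-168.9), np.float64(-168.5)]
lid [ 0.55697287 -0.03189564] [np.float64(0.0968), np.float64(0.0506), np.float64(0.0966), np.float64(0.0548)] [np.float64(-171.7), np.float64(-169.2)]
lid [0.55799013 0.10238736] [np.float64(0.0947), np.float64(0.0538), np.float64(0.0945), np.float64(0.0553)] [np.float64(179.9), np.float64(-179.2)]
```

Run:
```python
from h import *
shift([.5565,-.0325,.020],188.9)
```

```text
shift [ 0.0473 -0.007   0.276 ] twist -0.06450961429553759
```

```bash
python3 -m handwheel '[[0.087,0.025,-0.004,0.05,-0.03],[0.087,0.047,-0.007,0.1,-0.064],[0.087,0.047,-0.007,0.15,-0.064],[0.087,0.047,-0.007,0.19,-0.064],[0.087,0.047,-0.007,0.205,-0.064],[0.087,0.047,-0.007,0.205,-0.064]]' 35;python3 - <<'E'
from h import *
shift([.5565,-.0325,.020],188.9)
E
```

```text
time_s: 7.5
tool_pos: [0.5538, -0.0325, 0.0895]
tool_rot: [179.9, -0.3, -171.2]
force: [0.5, -0.0, 0.8]
grip_width: 0.087
shift [-0.0031 -0.0005  0.0695] twist -0.0014399113597207375
```

```bash
python3 -m handwheel '[[0.087,-0.002,0,0.03,0],[0.087,-0.002,0,0.06,0],[0.087,-0.002,0,0.069,0],[0.087,-0.002,0,0.069,0],[0.04,-0.002,0,0.069,0],[0.04,-0.002,0,0.069,0],[0.04,-0.002,0,0.069,0],[0.04,-0.002,0,0.069,0],[0.04,-0.002,0,0.069,0]]' 35;python3 - <<'E'
from h import *
o=get_obs();print(o["force"],o["wrist_torque"])
E
```

```text
time_s: 8.4
tool_pos: [0.559, -0.032, 0.023]
tool_rot: [180.0, 0.0, -171.2]
force: [-0.7, 3.0, 2.5]
grip_width: 0.0551
[-0.66992769  2.9968741   2.5401051 ] [ 0.51568567  0.08314838 -0.03279549]
```

```bash
python3 -m handwheel '[[0.04,0,0,-0.01,0],[0.04,0,0,-0.04,0],[0.04,0,0,-0.09,0],[0.04,0,0,-0.14,0],[0.04,0,0,-0.19,0],[0.04,0,0,-0.22,0],[0.04,0,0,-0.22,0],[0.04,0,0,-0.22,0],[0.04,0,0,-0.22,0]]' 35;cat > r.py <<'E'
from h import *
o=get_obs();R=toolR(o);print("F",(R.T@o["force"]).round(2),"M",(R.T@o["wrist_torque"]).round(3),o["grip_width"].round(4),o["tool_pos"].round(4))
E
python3 r.py
```

```text
time_s: 9.3
tool_pos: [0.5574, -0.0322, 0.2405]
tool_rot: [180.0, -0.2, -171.2]
force: [0.1, 0.3, -2.6]
grip_width: 0.0551Traceback (most recent call last):
  File "r.py", line 2, in <module>
    o=get_obs();R=toolR(o);print("F",(R.T@o["force"]).round(2),"M",(R.T@o["wrist_torque"]).round(3),o["grip_width"].round(4),o["tool_pos"].round(4))
                                                                                                    ^^^^^^^^^^^^^^^^^^^^^
AttributeError: 'float' object has no attribute 'round'
```

```bash
sed -i 's/o\["grip_width"\].round(4)/round(o["grip_width"],4)/' r.py; python3 r.py
python3 -m handwheel '[[0.04,0.03,0,0,0],[0.04,-0.02,0,0,0],[0.04,0.03,0,0,0],[0.04,-0.02,0,0,0],[0.04,0.03,0,0,0],[0.04,-0.02,0,0,0],[0.04,0.03,0,0,0],[0.04,-0.02,0,0,0]]' >/dev/null; python3 r.py
python3 -m handwheel '[[0.04,0.05,0,0,0]]' >/dev/null; python3 r.py
python3 -m handwheel '[[0.04,0,0,0,0]]' >/dev/null; python3 r.py
python3 -m handwheel '[[0.04,0,0,0,0],[0.04,0,0,0,0]]' >/dev/null; python3 r.py
python3 -m handwheel '[[0.04,-0.05,0,0,0]]' >/dev/null; python3 r.py
python3 -m handwheel '[[0.04,0,0,0,0]]' >/dev/null; python3 r.py
python3 -m handwheel '[[0.04,0,0,0,0],[0.04,0,0,0,0]]' >/dev/null; python3 r.py
python3 -m handwheel '[[0.04,0.05,0,0,0]]' >/dev/null; python3 r.py
python3 -m handwheel '[[0.04,0,0,0,0]]' >/dev/null; python3 r.py
python3 -m handwheel '[[0.04,-0.03,0,0,0]]' >/dev/null; python3 r.py
python3 -m handwheel '[[0.04,0,0,0,0],[0.04,0,0,0,0]]' >/dev/null; python3 r.py
python3 -m handwheel '[[0.04,0,0,0,0]]' >/dev/null; python3 r.py
python3 -m handwheel '[[0.04,0,0,0,0]]' >/dev/null; python3 r.py
```

```text
F [-0.16  0.26  2.58] M [-0.053  0.022 -0.009] 0.0551 [ 0.5574 -0.0322  0.2405]
F [ 6.04 -5.57  5.73] M [0.473 0.688 0.007] 0.0549 [ 0.5434 -0.0331  0.2198]
F [-0.92 10.05 14.06] M [-1.06e+00 -1.23e-01 -1.00e-03] 0.0546 [ 0.5316 -0.0335  0.2128]
F [ 0.89 -0.39 -0.35] M [ 0.032 -0.044 -0.022] 0.0551 [ 0.5196 -0.037   0.2259]
F [0.1  0.54 2.41] M [-0.046 -0.     0.038] 0.0549 [ 0.5296 -0.037   0.2427]
F [-1.44 -1.71  0.61] M [ 0.123 -0.028  0.053] 0.0547 [ 0.5742 -0.0316  0.2455]
F [0.55 1.61 2.55] M [-0.153  0.029 -0.007] 0.0546 [ 0.583  -0.0259  0.2412]
F [ 0.12 -0.32  1.57] M [-0.018 -0.013  0.032] 0.0546 [ 0.5788 -0.0297  0.2448]
F [1.87 1.31 1.16] M [-0.119  0.168  0.033] 0.0544 [ 0.5321 -0.0351  0.2411]
F [ 0.14 -0.85  1.91] M [ 0.153 -0.043 -0.004] 0.0544 [ 0.5223 -0.0395  0.242 ]
F [-1.41  0.21  0.79] M [ 0.009 -0.06  -0.006] 0.0549 [ 0.5552 -0.0343  0.2454]
F [-0.01  0.17  2.61] M [0.031 0.005 0.01 ] 0.0548 [ 0.5587 -0.0327  0.2442]
F [0.33 0.54 2.09] M [-0.029 -0.023  0.011] 0.0545 [ 0.5583 -0.0329  0.2438]
F [ 1.14 -0.44  2.97] M [-0.071  0.02   0.004] 0.0546 [ 0.5583 -0.0327  0.2434]
```

```bash
python3 -m handwheel '[[0.04,0.05,0,0,0],[0.04,0.06,0,0,0],[0.04,0.06,0,0,0]]' >/dev/null; python3 r.py
for i in 1 2 3 4; do python3 -m handwheel '[[0.04,0,0,0,0]]' >/dev/null; python3 r.py; done; echo
python3 -m handwheel '[[0.04,-0.05,0,0,0],[0.04,-0.1,0,0,0],[0.04,-0.1,0,0,0]]' >/dev/null; python3 r.py
for i in 1 2 3 4; do python3 -m handwheel '[[0.04,0,0,0,0]]' >/dev/null; python3 r.py; done; echo
python3 -m handwheel '[[0.04,0.04,0,0,0],[0.04,0.04,0,0,0],[0.04,0.04,0,0,0]]' >/dev/null; python3 r.py
for i in 1 2 3 4; do python3 -m handwheel '[[0.04,0,0,0,0]]' >/dev/null; python3 r.py; done
```

```text
F [-0.14  0.75  2.11] M [-0.059 -0.019  0.021] 0.0547 [ 0.4979 -0.0421  0.2426]
F [-0.06  0.08  2.07] M [-0.074 -0.071 -0.052] 0.0546 [ 0.5001 -0.0412  0.2433]
F [0.51 0.15 2.97] M [-0.009  0.018 -0.029] 0.0546 [ 0.5004 -0.0412  0.2431]
F [-0.17 -0.62  3.12] M [-0.025  0.033 -0.001] 0.0546 [ 0.5002 -0.0414  0.2428]
F [-0.11 -0.18  2.94] M [-0.004  0.019 -0.039] 0.055 [ 0.4999 -0.0414  0.2426]

F [0.97 1.51 3.93] M [-0.201  0.062  0.053] 0.0548 [ 0.6028 -0.022   0.2367]
F [ 1.19 -1.18  1.93] M [ 0.01   0.077 -0.015] 0.0543 [ 0.5987 -0.0256  0.2399]
F [-0.23 -0.13  2.39] M [-0.017 -0.024 -0.025] 0.055 [ 0.5978 -0.027   0.2425]
F [ 0.32 -0.58  2.73] M [ 0.005  0.041 -0.038] 0.0545 [ 0.5977 -0.0269  0.2437]
F [-0.42  0.33  1.64] M [-0.014 -0.012  0.057] 0.0544 [ 0.5978 -0.0265  0.2439]

F [0.12 0.55 2.18] M [-0.038  0.008 -0.012] 0.0549 [ 0.558  -0.0324  0.2436]
F [-0.64  0.67  2.81] M [-0.076 -0.017 -0.014] 0.055 [ 0.5593 -0.0319  0.2437]
F [-0.06  0.31  2.38] M [ 0.018 -0.025 -0.013] 0.0544 [ 0.5594 -0.0319  0.2433]
F [ 0.13 -0.02  3.6 ] M [-0.088 -0.002  0.04 ] 0.0544 [ 0.5593 -0.0321  0.2428]
F [0.01 0.46 2.44] M [-0.059 -0.009  0.048] 0.0546 [ 0.5591 -0.0322  0.2426]
```

Middle case: the moment about the jaw axis averages about 0 after strokes both ways, so it looks silent. I'll set it back where it was.

```bash
python3 -m handwheel '[[0.04,0,0,0.05,0],[0.04,0,0,0.1,0],[0.04,0,0,0.15,0],[0.04,0,0,0.185,0],[0.04,0,0,0.2,0],[0.04,0,0,0.2,0],[0.04,0,0,0.206,0],[0.04,0,0,0.212,0],[0.04,0,0,0.216,0],[0.04,0,0,0.219,0],[0.04,0,0,0.219,0]]'; python3 r.py
```

```text
time_s: 14.8
tool_pos: [0.5588, -0.0321, 0.0236]
tool_rot: [180.0, 0.0, -171.2]
force: [-0.3, 0.0, -2.6]
grip_width: 0.0545
F [0.3  0.06 2.6 ] M [ 0.015  0.013 -0.025] 0.0545 [ 0.5588 -0.0321  0.0236]
```

```bash
python3 -m handwheel '[[0.04,0,0,0.001,0],[0.04,0,0,0.001,0]]';python3 r.py; python3 -m handwheel '[[0.04,0,0,0.001,0],[0.04,0,0,0.001,0]]'; python3 r.py
```

```text
time_s: 15.0
tool_pos: [0.5591, -0.0322, 0.023]
tool_rot: [180.0, 0.0, -171.2]
force: [-0.5, -0.6, 0.0]
grip_width: 0.0548
F [ 0.57 -0.55 -0.04] M [-0.141  0.167  0.002] 0.0548 [ 0.5591 -0.0322  0.023 ]
time_s: 15.2
tool_pos: [0.5598, -0.0322, 0.023]
tool_rot: [180.0, 0.1, -171.2]
force: [-1.7, 0.4, 6.5]
grip_width: 0.0547
F [ 1.61  0.69 -6.55] M [-0.263  0.473  0.01 ] 0.0547 [ 0.5598 -0.0322  0.023 ]
```

```bash
python3 -m handwheel '[[0.06,0,0,-0.001,0],[0.075,0,0,-0.001,0],[0.087,0,0,-0.001,0],[0.087,0,0,-0.001,0],[0.087,0,0,-0.02,0],[0.087,0,0,-0.06,0],[0.087,0,0,-0.085,0],[0.087,0,0,-0.085,0]]' 35
python3 - <<'E'
from h import *
shift([.573,-.147,.1],191.7)
shift([.558,.102,.1],179.1)
cv2.imwrite("pics/s5.png",cv2.resize(read_camera("side")[120:320,250:500],None,fx=3,fy=3,interpolation=cv2.INTER_CUBIC))
E
```

```text
time_s: 16.0
tool_pos: [0.5615, -0.0326, 0.1102]
tool_rot: [180.0, 0.4, -171.2]
force: [0.7, 0.3, -0.5]
grip_width: 0.0866
shift [ 0.0063 -0.1148  0.0101] twist -0.050175968968507165
shift [-0.0171  0.1335  0.0103] twist 0.16973551678277876
```

View pics/s5.png

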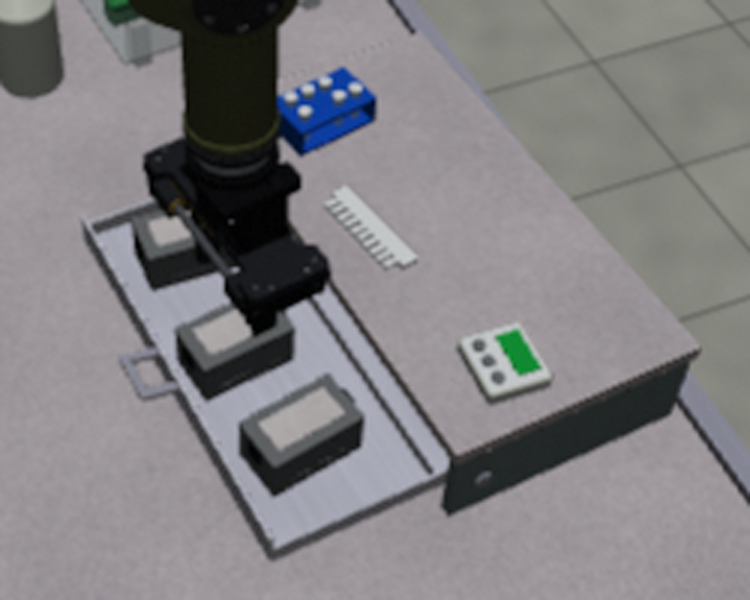

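The middle case is back flat on the tray and the fingers are clear of it. Next is the right case.

```bash
python3 -m handwheel '[[0.087,0.003,-0.045,0,-0.02],[0.087,0.006,-0.09,0,-0.05],[0.087,0.006,-0.115,0,-0.05],[0.087,0.006,-0.115,0,-0.05],[0.087,0.006,-0.115,0,-0.05]]' 35
python3 - <<'E'
from h import *
shift([.573,-.147,.023],191.7)
E
```

```text
time_s: 16.55
tool_pos: [0.5695, -0.1468, 0.1051]
tool_rot: [179.9, -0.1, -168.4]
force: [-0.2, -0.1, 0.5]
grip_width: 0.0869
shift [-0.0036 -0.001   0.0821] twist -0.0016028904221929514
```

```bash
python3 -m handwheel '[[0.087,-0.004,-0.001,0.04,0],[0.087,-0.004,-0.001,0.07,0],[0.087,-0.004,-0.001,0.082,0],[0.087,-0.004,-0.001,0.082,0],[0.04,-0.004,-0.001,0.082,0],[0.04,-0.004,-0.001,0.082,0],[0.04,-0.004,-0.001,0.082,0],[0.04,-0.004,-0.001,0.082,0],[0.04,-0.004,-0.001,0.082,0]]' 35;python3 r.py
python3 -m handwheel '[[0.04,0,0,-0.01,0],[0.04,0,0,-0.04,0],[0.04,0,0,-0.09,0],[0.04,0,0,-0.14,0],[0.04,0,0,-0.19,0],[0.04,0,0,-0.22,0],[0.04,0,0,-0.22,0],[0.04,0,0,-0.22,0]]' 35
for i in 1 2 3; do python3 -m handwheel '[[0.04,0,0,0,0]]' >/dev/null; python3 r.py; done
```

```text
time_s: 17.45
tool_pos: [0.5751, -0.1474, 0.0252]
tool_rot: [-180.0, 0.1, -168.3]
force: [0.2, -2.7, 0.4]
grip_width: 0.0549
F [ 0.34 -2.64 -0.44] M [ 0.061  0.011 -0.047] 0.0549 [ 0.5751 -0.1474  0.0252]
time_s: 18.25
tool_pos: [0.5744, -0.1469, 0.2449]
tool_rot: [180.0, 0.0, -168.3]
force: [0.1, -0.1, -3.0]
grip_width: 0.0545
F [ 0.55 -0.5   2.5 ] M [-0.035 -0.024  0.047] 0.0545 [ 0.5735 -0.1465  0.2429]
F [-0.11 -0.35  2.95] M [-0.022  0.019 -0.017] 0.055 [ 0.5736 -0.1465  0.2427]
F [0.1  0.31 1.25] M [-0.04  -0.003 -0.002] 0.0544 [ 0.5739 -0.1468  0.2432]
```

```bash
python3 -m handwheel '[[0.04,0.03,0,0,0],[0.04,-0.02,0,0,0],[0.04,0.03,0,0,0],[0.04,-0.02,0,0,0],[0.04,0.03,0,0,0],[0.04,-0.02,0,0,0],[0.04,0.03,0,0,0],[0.04,0,0,0,0],[0.04,0,0,0,0]]' >/dev/null; python3 r.py
for i in 1 2 3; do python3 -m handwheel '[[0.04,0,0,0,0]]' >/dev/null; python3 r.py; done; echo
python3 -m handwheel '[[0.04,0.05,0,0,0],[0.04,0.06,0,0,0],[0.04,0.06,0,0,0]]' >/dev/null; python3 r.py
for i in 1 2 3 4; do python3 -m handwheel '[[0.04,0,0,0,0]]' >/dev/null; python3 r.py; done; echo
python3 -m handwheel '[[0.04,-0.05,0,0,0],[0.04,-0.1,0,0,0],[0.04,-0.1,0,0,0]]' >/dev/null; python3 r.py
for i in 1 2 3 4; do python3 -m handwheel '[[0.04,0,0,0,0]]' >/dev/null; python3 r.py; done; echo
python3 -m handwheel '[[0.04,0.04,0,0,0],[0.04,0.04,0,0,0],[0.04,0.04,0,0,0]]' >/dev/null; python3 r.py
for i in 1 2 3 4; do python3 -m handwheel '[[0.04,0,0,0,0]]' >/dev/null; python3 r.py; done
```

```text
F [-0.59  0.71  1.05] M [-0.058 -0.13  -0.013] 0.0548 [ 0.5736 -0.1453  0.2394]
F [ 0.97 -1.04  2.06] M [ 0.031  0.014 -0.016] 0.0549 [ 0.5746 -0.1469  0.2439]
F [-0.25  0.03  2.63] M [ 0.011 -0.072  0.023] 0.0547 [ 0.5749 -0.1476  0.2457]
F [ 0.86 -0.69  1.77] M [-0.03   0.011 -0.018] 0.0546 [ 0.5749 -0.1475  0.246 ]

F [-0.42  0.52  1.28] M [-0.024 -0.016 -0.05 ] 0.0547 [ 0.5145 -0.1604  0.2455]
F [-0.7   0.55  2.2 ] M [-0.06   0.016  0.008] 0.0547 [ 0.5168 -0.1587  0.2457]
F [ 0.69 -0.29  2.51] M [-0.047 -0.014  0.016] 0.0549 [ 0.5171 -0.1585  0.2453]
F [-0.85 -0.82  2.05] M [-0.044  0.012 -0.031] 0.0549 [ 0.5167 -0.1587  0.2449]
F [ 0.05 -0.26  1.1 ] M [-0.047 -0.031  0.042] 0.0551 [ 0.5164 -0.159   0.2446]

F [0.49 1.93 3.34] M [-0.169  0.061 -0.005] 0.0544 [ 0.6196 -0.1329  0.239 ]
F [0.63 0.1  1.83] M [-0.005  0.091  0.007] 0.0547 [ 0.6147 -0.1379  0.242 ]
F [ 1.53 -0.75  1.41] M [-0.056  0.057 -0.002] 0.0548 [ 0.6133 -0.1399  0.2443]
F [-0.17 -0.18  1.32] M [-0.031 -0.006 -0.003] 0.0547 [ 0.6131 -0.1399  0.2454]
F [-0.22 -0.54  2.31] M [-0.043  0.004 -0.033] 0.0547 [ 0.6133 -0.1394  0.2457]

F [-0.65 -1.01  1.68] M [-0.05  -0.058  0.031] 0.0548 [ 0.5738 -0.1474  0.2454]
F [-0.26  0.19  2.11] M [-0.048  0.023 -0.05 ] 0.0548 [ 0.5752 -0.1464  0.2454]
F [-1.24  0.65  1.14] M [-0.044 -0.01  -0.001] 0.0546 [ 0.5754 -0.1464  0.2451]
F [0.11 0.05 2.18] M [-0.051  0.007 -0.001] 0.0547 [ 0.5752 -0.1467  0.2447]
F [-0.39 -0.24  2.74] M [-0.079  0.057 -0.014] 0.0548 [ 0.5749 -0.1468  0.2445]
```

The right case is silent too. It weighs about 0.19 kg, hardly more than the ball alone. I'll set it back.

```bash
python3 -m handwheel '[[0.04,0,0,0.05,0],[0.04,0,0,0.1,0],[0.04,0,0,0.15,0],[0.04,0,0,0.185,0],[0.04,0,0,0.2,0],[0.04,0,0,0.2,0],[0.04,0,0,0.207,0],[0.04,0,0,0.214,0],[0.04,0,0,0.218,0],[0.04,0,0,0.219,0],[0.04,0,0,0.219,0]]'; python3 r.py;
python3 -m handwheel '[[0.04,0,0,0.001,0],[0.04,0,0,0.001,0]]';python3 r.py
```

```text
time_s: 22.95
tool_pos: [0.5749, -0.1469, 0.0259]
tool_rot: [180.0, 0.0, -168.3]
force: [-0.3, -0.0, -2.8]
grip_width: 0.0548
F [0.31 0.02 2.78] M [-0.038 -0.017  0.003] 0.0548 [ 0.5749 -0.1469  0.0259]
time_s: 23.15
tool_pos: [0.5751, -0.147, 0.0252]
tool_rot: [-180.0, 0.1, -168.3]
force: [-0.5, -0.3, 1.1]
grip_width: 0.0548
F [ 0.55 -0.17 -1.13] M [-0.13   0.142 -0.026] 0.0548 [ 0.5751 -0.147   0.0252]
```

Now released and over to the left case (0.558, 0.102).

```bash
python3 -m handwheel '[[0.06,0,0,0,0],[0.075,0,0,0,0],[0.087,0,0,0,0],[0.087,0,0,-0.0,0],[0.087,0,0,-0.02,0],[0.087,0,0,-0.06,0],[0.087,0,0,-0.09,0],[0.087,0,0,-0.09,0]]' 35
python3 - <<'E'
from h import *
shift([.558,.102,.11],179.1)
E
```

```text
time_s: 23.95
tool_pos: [0.5775, -0.1483, 0.1189]
tool_rot: [-179.9, 0.4, -168.3]
force: [0.7, 0.5, -0.1]
grip_width: 0.0868
shift [-0.0315  0.249   0.0086] twist 0.21963814191555092
```

```bash
python3 -m handwheel '[[0.087,-0.006,0.045,0,0.04],[0.087,-0.012,0.093,0,0.08],[0.087,-0.018,0.14,0,0.13],[0.087,-0.024,0.19,0,0.18],[0.087,-0.03,0.23,0,0.22],[0.087,-0.031,0.249,0,0.22],[0.087,-0.031,0.249,0,0.22],[0.087,-0.031,0.249,0,0.22]]' 35
python3 - <<'E'
from h import *
shift([.558,.102,.023],179.1)
cv2.imwrite("pics/w6.png",read_camera("wrist"))
E
```

```text
time_s: 24.75
tool_pos: [0.5541, 0.1025, 0.114]
tool_rot: [-179.9, -0.0, 179.1]
force: [-0.8, -1.2, 0.1]
grip_width: 0.087
shift [-0.0039 -0.0003  0.091 ] twist 0.0004459894930268499
```

View pics/w6.png

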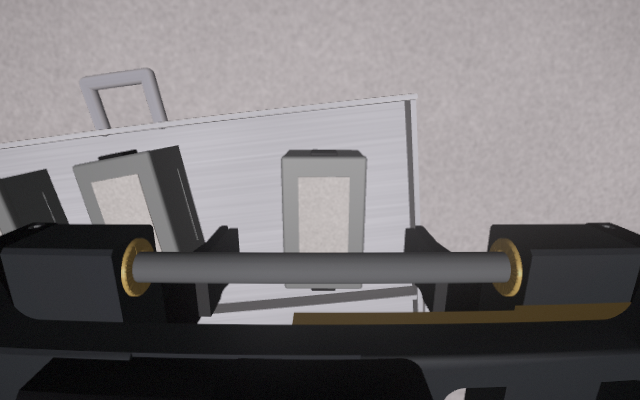

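The left case is centred between the jaws (283–366 px against a jaw centre of 321) and the tray side is clear. I'll grip, lift and shake it.

```bash
python3 -m handwheel '[[0.087,-0.003,0,0.04,0],[0.087,-0.003,0,0.075,0],[0.087,-0.003,0,0.09,0],[0.087,-0.003,0,0.09,0],[0.04,-0.003,0,0.09,0],[0.04,-0.003,0,0.09,0],[0.04,-0.003,0,0.09,0],[0.04,-0.003,0,0.09,0],[0.04,-0.003,0,0.09,0]]' 35;python3 r.py
python3 -m handwheel '[[0.04,0,0,-0.01,0],[0.04,0,0,-0.04,0],[0.04,0,0,-0.09,0],[0.04,0,0,-0.14,0],[0.04,0,0,-0.19,0],[0.04,0,0,-0.22,0],[0.04,0,0,-0.22,0],[0.04,0,0,-0.22,0]]' 35
for i in 1 2 3; do python3 -m handwheel '[[0.04,0,0,0,0]]' >/dev/null; python3 r.py; done
```

```text
time_s: 25.7
tool_pos: [0.5578, 0.1035, 0.0252]
tool_rot: [179.9, 0.1, 179.1]
force: [-1.0, 4.4, 2.9]
grip_width: 0.055
F [ 1.1   4.4  -2.85] M [-0.845  0.078  0.001] 0.055 [0.5578 0.1035 0.0252]
time_s: 26.5
tool_pos: [0.557, 0.103, 0.2444]
tool_rot: [180.0, -0.0, 179.1]
force: [-0.1, -0.0, -4.8]
grip_width: 0.0545
F [ 0.41 -0.27  4.23] M [ 0.043  0.059 -0.042] 0.0549 [0.556  0.103  0.2426]
F [ 0.84 -0.32  3.73] M [-0.01   0.028 -0.007] 0.0544 [0.5562 0.1029 0.2426]
F [-1.03  0.07  4.22] M [-0.026  0.009 -0.023] 0.0548 [0.5567 0.1029 0.2432]
```

```bash
python3 -m handwheel '[[0.04,0.03,0,0,0],[0.04,-0.02,0,0,0],[0.04,0.03,0,0,0],[0.04,-0.02,0,0,0],[0.04,0.03,0,0,0],[0.04,-0.02,0,0,0],[0.04,0.03,0,0,0],[0.04,0,0,0,0],[0.04,0,0,0,0]]' >/dev/null; python3 r.py
for i in 1 2 3; do python3 -m handwheel '[[0.04,0,0,0,0]]' >/dev/null; python3 r.py; done; echo
python3 -m handwheel '[[0.04,0.05,0,0,0],[0.04,0.06,0,0,0],[0.04,0.06,0,0,0]]' >/dev/null; python3 r.py
for i in 1 2 3 4; do python3 -m handwheel '[[0.04,0,0,0,0]]' >/dev/null; python3 r.py; done; echo
python3 -m handwheel '[[0.04,-0.05,0,0,0],[0.04,-0.1,0,0,0],[0.04,-0.1,0,0,0]]' >/dev/null; python3 r.py
for i in 1 2 3 4; do python3 -m handwheel '[[0.04,0,0,0,0]]' >/dev/null; python3 r.py; done; echo
python3 -m handwheel '[[0.04,0.04,0,0,0],[0.04,0.04,0,0,0],[0.04,0.04,0,0,0]]' >/dev/null; python3 r.py
for i in 1 2 3 4; do python3 -m handwheel '[[0.04,0,0,0,0]]' >/dev/null; python3 r.py; done
```

```text
F [-0.93 -0.27  2.43] M [ 0.014 -0.042 -0.002] 0.0549 [0.5552 0.1062 0.2384]
F [-1.05  0.24  3.15] M [ 0.017 -0.007 -0.017] 0.0548 [0.557  0.1031 0.2432]
F [ 0.03 -0.3   3.31] M [ 0.025  0.009 -0.002] 0.0545 [0.5578 0.1022 0.2453]
F [-0.56 -0.13  3.32] M [-0.032  0.012  0.049] 0.0547 [0.5579 0.1022 0.2458]

F [-1.03 -0.17  3.77] M [-0.03   0.03   0.046] 0.055 [0.4956 0.1034 0.2449]
F [-0.1   0.39  3.58] M [-0.005 -0.046 -0.004] 0.055 [0.4978 0.1042 0.2456]
F [-0.15  0.46  3.7 ] M [-0.033  0.02   0.059] 0.0547 [0.4984 0.1039 0.2454]
F [-0.41 -0.25  3.33] M [-0.057 -0.026 -0.011] 0.0552 [0.4983 0.1036 0.245 ]
F [-0.51  0.45  2.99] M [-0.025  0.026 -0.026] 0.0549 [0.4981 0.1036 0.2447]

F [0.09 0.43 2.09] M [-0.029 -0.015  0.002] 0.0543 [0.6002 0.1043 0.2424]
F [ 0.12 -0.41  3.52] M [-0.01   0.066 -0.003] 0.0548 [0.6002 0.1016 0.2419]
F [ 1.24 -0.77  3.99] M [-0.01   0.125 -0.043] 0.0543 [0.5976 0.1014 0.2434]
F [-0.33 -0.24  4.13] M [0.009 0.088 0.012] 0.0546 [0.5967 0.1023 0.2444]
F [ 0.37 -0.5   3.87] M [-0.012  0.092 -0.008] 0.0552 [0.5967 0.103  0.245 ]

F [1.08 0.26 3.91] M [ 0.046  0.014 -0.007] 0.0547 [0.5563 0.1045 0.2451]
F [ 0.15 -0.4   2.76] M [-0.026 -0.025 -0.037] 0.0548 [0.5578 0.1038 0.2455]
F [-0.34  0.72  3.58] M [-0.029  0.007 -0.032] 0.055 [0.5582 0.1031 0.2452]
F [ 0.13 -0.05  3.97] M [0.042 0.012 0.057] 0.055 [0.5581 0.1028 0.2449]
F [-0.03 -0.17  3.1 ] M [ 0.017  0.041 -0.02 ] 0.0548 [0.5579 0.1027 0.2447]
```

After the −x stroke the moment holds steady at about +0.09 N m, and after the + strokes it returns to about 0. Neither other case showed that 0.1 N m shift. I'll repeat once to confirm.

```bash
python3 -m handwheel '[[0.04,-0.05,0,0,0],[0.04,-0.06,0,0,0],[0.04,-0.06,0,0,0],[0.04,-0.06,0,0,0]]' >/dev/null; 
for i in 1 2 3 4; do python3 -m handwheel '[[0.04,0,0,0,0]]' >/dev/null; python3 r.py; done; echo
python3 -m handwheel '[[0.04,0.05,0,0,0],[0.04,0.1,0,0,0],[0.04,0.1,0,0,0],[0.04,0.1,0,0,0]]' >/dev/null
for i in 1 2 3 4; do python3 -m handwheel '[[0.04,0,0,0,0]]' >/dev/null; python3 r.py; done; echo
python3 -m handwheel '[[0.04,-0.05,0,0,0],[0.04,-0.08,0,0,0],[0.04,-0.08,0,0,0],[0.04,-0.08,0,0,0]]' >/dev/null
for i in 1 2 3 4; do python3 -m handwheel '[[0.04,0,0,0,0]]' >/dev/null; python3 r.py; done
```

```text
F [ 0.04 -0.6   3.82] M [-0.069  0.063  0.036] 0.0549 [0.6169 0.1019 0.2451]
F [-0.03  1.14  3.59] M [-0.02   0.134 -0.042] 0.0546 [0.6169 0.1025 0.2453]
F [0.02 0.39 3.82] M [-0.042  0.126  0.012] 0.0548 [0.617  0.1027 0.2452]
F [0.18 0.03 4.  ] M [ 0.007  0.054 -0.084] 0.0545 [0.6172 0.1026 0.2451]

F [ 0.43 -0.39  4.45] M [-0.012 -0.066 -0.001] 0.0549 [0.5179 0.1042 0.2451]
F [-0.01  0.31  3.97] M [-0.02   0.037 -0.015] 0.055 [0.5185 0.1034 0.2449]
F [-0.65 -0.74  3.99] M [-0.07  -0.051  0.026] 0.0549 [0.5183 0.1031 0.2447]
F [-0.3   0.07  3.78] M [-0.021 -0.023  0.059] 0.0549 [0.5181 0.1031 0.2445]

F [-0.12  0.23  3.64] M [0.027 0.096 0.06 ] 0.055 [0.5971 0.1021 0.2445]
F [-0.77 -0.76  2.68] M [-0.01   0.067 -0.05 ] 0.0549 [0.5968 0.1031 0.2453]
F [-0.03 -0.06  4.01] M [-0.036  0.087 -0.04 ] 0.0548 [0.5969 0.1034 0.2456]
F [ 0.34 -0.07  4.47] M [-0.04   0.042 -0.005] 0.0549 [0.597  0.1034 0.2454]
```

That confirms it: the moment swings +0.09, −0.03, +0.07 N m, so the ball is in the left case. I'll give it one more short shake, then take it to the showing pose.

```bash
python3 -m handwheel '[[0.04,0.05,0,0,0],[0.04,0.06,0,0,0],[0.04,0.01,0,0,0],[0.04,0,0,0,0],[0.04,0.05,0,0,0],[0.04,0.06,0,0,0],[0.04,0.01,0,0,0],[0.04,0,0,0,0],[0.04,0,0,0,0]]'; python3 r.py
python3 - <<'E'
from h import *
shift([.701,-.013,.218],185.2)
E
```

```text
time_s: 33.4
tool_pos: [0.5983, 0.1031, 0.2439]
tool_rot: [-179.9, 0.0, 179.2]
force: [-0.4, -0.5, -3.5]
grip_width: 0.0547
F [ 0.35 -0.47  3.49] M [-0.035  0.082  0.026] 0.0547 [0.5983 0.1031 0.2439]
shift [-0.1044 -0.1145  0.0262] twist -0.10559050885812896
```

```bash
python3 -m handwheel '[[0.04,-0.015,-0.015,0,-0.02],[0.04,-0.035,-0.035,0,-0.04],[0.04,-0.055,-0.06,0,-0.06],[0.04,-0.075,-0.085,0,-0.08],[0.04,-0.09,-0.1,0.01,-0.1],[0.04,-0.1,-0.11,0.02,-0.105],[0.04,-0.104,-0.114,0.026,-0.105],[0.04,-0.104,-0.114,0.026,-0.105],[0.04,-0.104,-0.114,0.026,-0.105],[0.04,-0.104,-0.114,0.026,-0.105]]'; python3 r.py
python3 - <<'E'
from h import *
shift([.701,-.013,.218],185.2)
for n in["side","scene","wrist"]:cv2.imwrite(f"pics/{n}7.png",read_camera(n))
E
```

```text
time_s: 34.4
tool_pos: [0.6995, -0.0117, 0.2195]
tool_rot: [179.9, 0.1, -174.8]
force: [-1.0, 0.1, -3.1]
grip_width: 0.0547
F [0.96 0.21 3.08] M [-0.025  0.06   0.061] 0.0547 [ 0.6995 -0.0117  0.2195]
shift [-0.0014 -0.0014  0.0015] twist 0.0001519742383568791
```

View pics/side7.png

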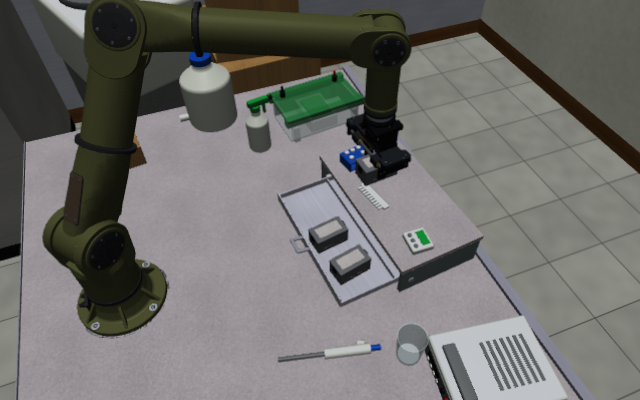

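View pics/wrist7.png

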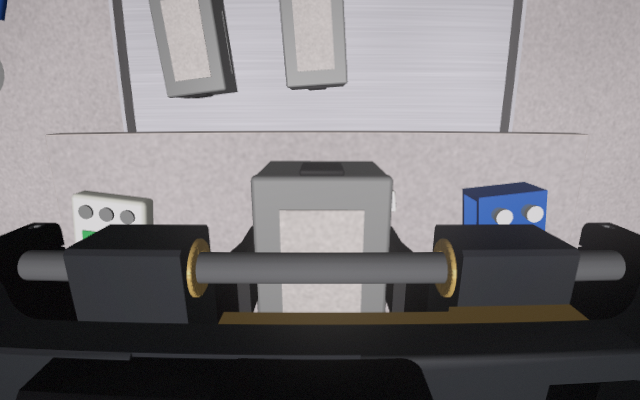

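View pics/scene7.png

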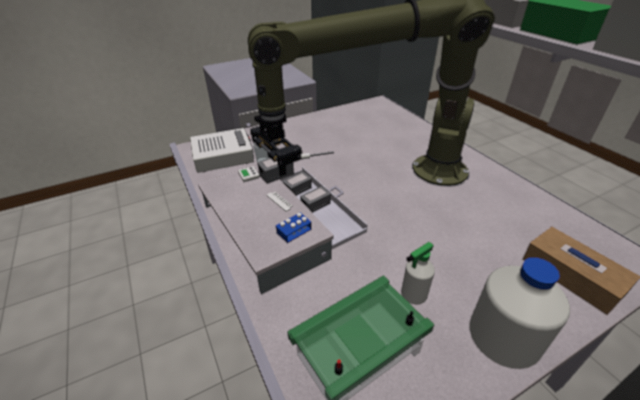

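The case is held level over the shelf: its column (~321) matches the middle of the shelf edge (48–587, centre 318). The tray is out, both silent cases sit flat, and the rack, comb and timer haven't moved. I'll let it settle and do a final check.

```bash
python3 -m handwheel '[[0.04,0,0,0.001,0],[0.04,0,0,0.001,0],[0.04,0,0,0.001,0],[0.04,0,0,0.001,0],[0.04,0,0,0.001,0],[0.04,0,0,0.001,0],[0.04,0,0,0.001,0],[0.04,0,0,0.001,0],[0.04,0,0,0.001,0],[0.04,0,0,0.001,0]]'; python3 r.py
python3 - <<'E'
from h import *
o=get_obs();print(np.abs(o["joint_velocities"]).max())
im=read_camera("wrist");p=camera_params("wrist");cv2.imwrite("pics/w8.png",im)
# underside/lid corners check by lid top z=.218-.0152+.05
l=onz(p,(48,133),.103);r=onz(p,(587,133),.103);print((l+r)/2,np.linalg.norm(r-l))
a=onz(p,(254,180),.253);b=onz(p,(391,180),.253);print(a,b,np.linalg.norm(a-b))
E
```

```text
time_s: 35.55
tool_pos: [0.6996, -0.0131, 0.2176]
tool_rot: [180.0, 0.0, -174.9]
force: [-0.5, 0.1, -3.0]
grip_width: 0.0549
F [0.45 0.14 3.04] M [-0.036  0.089 -0.007] 0.0549 [ 0.6996 -0.0131  0.2176]
0.1218250013352733
[ 0.64678833 -0.02127285  0.103     ] 0.45743290984644475
[ 0.65930424 -0.04306322  0.253     ] [0.65459966 0.00984049 0.253     ] 0.05311249025281704
```

```bash
python3 -c "
from cell import *
print(sign_off())"
```

```text
the job is handed in; nothing more can be done
None
```

The rattling case is the left one. I handed the job in at about 35.6 s with it still held over the shelf; no verdict is reported.

- **Tray:** I pulled it out by its handle until it hit the stop, with the force rising to 19 N and no further travel. It was still out in the last pictures.
- **Silent cases:** I lifted and shook the middle and right cases about 0.2 m above the tray. Their wrist moment stayed around zero, within about 0.03 N m of noise, after strokes both ways. I set each back flat where it came from, and felt it touch the tray before letting go.
- **Rattling case:** On the left case the moment moved repeatably between about +0.08 and −0.02 N m with each stroke, which matches the ball running end to end. I gave it one more short shake before showing it. I identified the case by this shift, because I could not read the individual knocks during the moves.
- **Final pose:** The case is gripped at 35 N, level to about 0.1° and still. Its centre is about 54 mm past the middle of the shelf's front edge, and its underside is about 100 mm above the shelf. Lateral centring is within a few mm.
- **Other things:** In the last pictures the rack, comb, timer, bottle, pipette and beaker all looked unmoved.
- **Disagreement:** The camera estimates of the shelf's middle differed by up to about 10 mm across. I used the wrist view, which agreed with the handle's position.

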